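# Fit the tube rotor on the spinner's splined spindle

### The job

Fit the orange-hubbed tube rotor, the one whose bore has four teeth, on the upright brass splined spindle of the white bench spinner: line its teeth up with the gaps between the spindle's splines, push it down, rocking it a little if the teeth catch, until it sits fully home on the spindle's shoulder while you still hold it, then let go. Leave the white-hubbed and the green-hubbed rotor where they are.

Things in the scene. Friction and masses are not known exactly. Their poses are not given: they have to be found in the camera images.
- orange_rotor: Sizes in mm. Loose 0.2-0.4 kg rotor: aluminium disc 120 across, 8 thick, with upright round orange hub 56 across, 50 high (total 58), gripped from above, any way round. Through bore 42 across; four teeth 7 wide run down its wall, reaching in to 14 from the axis, at 45 degrees between the x and y axes: the gaps for the splines lie along +-x, +-y. Origin: on the axis, at the disc's underside; z up.
- spindle (a point): Sizes in mm. Centre of the shoulder's top (dark disc 64 across) where the rotor rests, 78 above the table, on a fixed white spinner 180x180x68. Above it: brass core 20 across, tapered nose ends 42 up; four splines 7 wide along +-x, +-y, out to 18, tops 30 up. This frame turns with the spindle: any start angle, 0.06 N m friction. Aligned, the rotor has 3 play sideways or 15 degrees. z up.
- white_rotor: Bystander: loose rotor of the same outside size, white hub, plain round bore 18 mm across, too small for the spindle. Origin: on the axis at its underside.
- green_rotor: Bystander: loose rotor of the same outside size, green hub, plain round bore 28 mm across, too small for the spindle. Origin: on the axis at its underside.
Mind the look-alikes: they are no part of the job. Leave any black or blue look-alike of the orange_rotor alone.

How it is judged:
By the outcome, as a careful person would: the job done as asked, in the order asked, and still so for the second after the job is handed in, with the robot touching nothing.
It also fails if it takes over 38 s, if anything falls off the work surface, if the arm or the gripper's body presses on something with over 40 N, if the wrist force passes 120 N, or if a joint passes its speed limit or range.

### The arm

A 6-joint arm with a two-finger parallel gripper is mounted at the origin on the work surface. World frame = base frame: x ahead of the robot, y to its left, z up, the work surface at z = 0. Lengths are in m, angles in degrees, forces in N, time in s.
With the tool pointing down it reaches from about 0.3 to 0.75 m from the base axis. Payload 8.5 kg.
Tool frame: the origin (TCP) lies midway between the tips of the shut fingers; the grasp point (between the pads) lies 19 mm behind it (env.hold_point_z is the distance from the TCP to the grasp point, in m); z points along the fingers, y is the line along which they close (so a half turn about z gives the same grasp; the last joint's range is limited). The gripper opens to 85 mm and grips with 20 to 120 N. Pads are 22 mm wide; open, the fingers measure 114 mm over their backs; the gripper's body (76 mm by 85 mm) begins 54 mm behind the grasp point. The pads swing forward as they close: fully open they stand 13 mm farther back than shut.
Start: joints at [-83.669, 21.807, 74.336, -0, 83.858, -12.336], TCP at [0.176, -0.521, 0.231] pointing down, gripper open.
Joint ranges: [-178.18, 178.18], [-50.72, 133.34], [12.68, 142.11], [-81.47, 261.47], [9.98, 163.14], [-165.26, 165.26]. Speed limits (degrees/s): [136.94, 136.94, 180, 180, 180, 180].

### API

Orientations are given as a 3x3 rotation matrix whose columns are the frame's x, y, z axes.
In Python, from rig import observe, get_image, camera_info, env gives the robot as it stands.
- The arm moves only by the tool drive_tool, never from a script. Its arguments are lists of equal length, an entry for each row: "offset": the shift along the tool's x, y, z in units of 40 mm (1.0 is 40 mm), a list of three; "turn": the turn, a rotation vector about the tool's x, y, z in units of 6 degrees (1.0 is 6 degrees), a list of three; "hand": the opening, from 0 (shut) to 1 (fully open). A call has exactly 10 rows; each row shifts and turns the commanded pose from where the row before left it, along the tool's axes as they then stand; what a row does not reach is not made up. A row lasts 1/8 s, in which the tool goes at most 62.5 mm and 10.7 degrees, less where a joint would pass 70% of its speed; a pose out of reach is approached as far as the arm can. A call is refused whole if a number of a shift passes 1 or a number of a turn 1, either way. A call with a gripper value outside its range is refused whole. The fingers move at their own pace and stop on an object; "newtons" is the grip in N (left out, the last holds). Time passes only in rows, so rows that do not move let the fingers close, or fill a call up. It gives the time, the measured TCP pose, the force, the opening and the grip force at its end, in the units of the state.
- observe(): the state, without advancing time (a new reading comes with each control period).
- get_image(name): name is "scene" or "top" or "wrist"; returns the picture (400x640x3 uint8, blue, green, red); there is no depth.
- camera_info(name): a dict with "fx", "fy", "cx", "cy" (pixels), "world_to_cam" (4x4, takes a point from world to camera coordinates). Camera axes: x right, y down, z forward; pixel columns grow to the right and rows downward; lengths in m; the calibration is good to about 2 mm. A picture is of the moment at which its call begins: read the wrist's pose just before it. camera_info takes no time and is no camera call; for the wrist camera it gives the pose at the moment of the call.
- env.close_job(): hands the job in; it is judged then, once.
The state is a dict: "time_s": time; "q": joint angles; "qvel": joint speeds; "joint_efforts": joint torques, N m; "position": TCP position; "tool_rot": TCP orientation; "ft_force": force on the tool from outside, world axes, zero at the start; "wrist_torque": the same for the moment, N m; "grip_width": finger opening in m; "gripper_force": force on a finger pad.
Only numpy, scipy, OpenCV 4.12 (cv2) and the standard library are available. Lean on these libraries where they do the work, as an engineer would, in place of code of your own. Each camera call takes 0.05 s, during which the arm holds its last target. There are 200 camera calls.

## Working session

There is one attempt and no reset: what is moved stays moved. The work goes in short steps, Python scripts to look and compute and a tool call to move; the robot and the scene stay as the last step left them, time stands still between calls to the robot, and variables do not carry over. Pictures are saved under pics/ and viewed, at most 10 in all, crops included, and the job is handed in when it is done.

Besides the shell and the picture viewer there is one more tool, called after "Call:" as a command line: name --argument value ..., lists and objects as JSON in quotes. drive_tool: Moves the arm, as the interface text tells. Its arguments: {"type":"object","properties":{"offset":{"type":"array"},"turn":{"type":"array"},"hand":{"type":"array"},"newtons":{"type":"number"}},"required":["offset","turn","hand"]}

```bash
mkdir -p pics
python3 - <<'E'
from rig import *
import cv2
for n in("scene","top"):
    cv2.imwrite(f"pics/{n}0.png",get_image(n))
    c=camera_info(n);print(n,c)
s=observe();print(s['time_s'],s['position'],s['tool_rot'],s['grip_width'],env.hold_point_z)
E
```

```text
scene {'fx': 378.96327623560427, 'fy': 378.96327623560427, 'cx': 315.8957585089695, 'cy': 194.52955352344335, 'world_to_cam': array([[-0.12344671,  0.99225736, -0.01364696,  0.14544457],
       [ 0.8046532 ,  0.09203955, -0.58656794, -0.37651655],
       [-0.58077029, -0.08339095, -0.80978504,  1.29785067],
       [ 0.        ,  0.        ,  0.        ,  1.        ]])}
top {'fx': 464.495290347669, 'fy': 464.495290347669, 'cx': 322.3750417558313, 'cy': 200.0149190733405, 'world_to_cam': array([[ 0.00410871, -0.99954753, -0.02979699, -0.05731939],
       [-0.98349011,  0.0013517 , -0.18095682,  0.56685204],
       [ 0.18091522,  0.03004854, -0.98303956,  0.98981917],
       [ 0.        ,  0.        ,  0.        ,  1.        ]])}
0.1 [ 0.1759931  -0.5207988   0.23077181] [[ 9.47391704e-01  3.20076453e-01 -1.54565064e-04]
 [ 3.20076369e-01 -9.47390813e-01  1.32873292e-03]
 [ 2.78862598e-04 -1.30830317e-03 -9.99999105e-01]] 0.0854517699529486 0.0187
```

View pics/scene0.png

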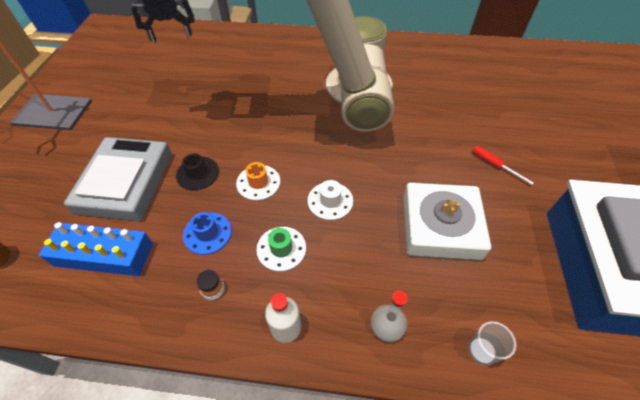

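View pics/top0.png

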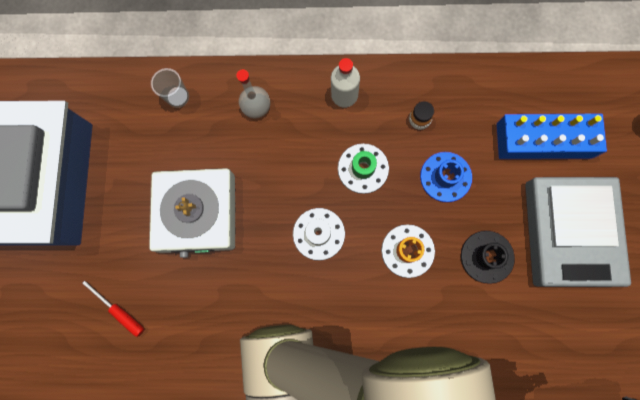

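The scene view shows the orange rotor at (257,178), and the top view has it at (410,250). The others in the top view are white (318,233), green (364,165), blue (447,177) and black (488,257). The spindle is at (185,207). Only the one at (410,250) has an orange hub with teeth. I'll confirm this in an enlarged crop.

Run:
```python
import cv2,numpy as np
t=cv2.imread("pics/top0.png")
a=cv2.resize(t[215:285,375:445],(400,400),interpolation=cv2.INTER_CUBIC)
b=cv2.resize(t[172:242,150:220],(400,400),interpolation=cv2.INTER_CUBIC)
cv2.imwrite("pics/crop1.png",np.hstack([a,b]))
```

```text
(no output)
```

View pics/crop1.png

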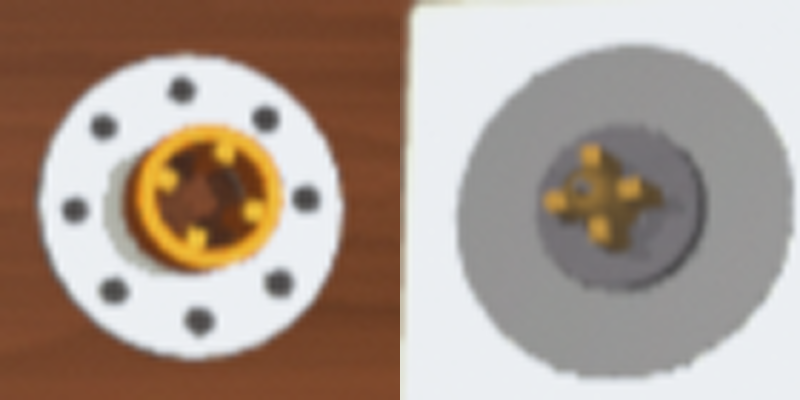

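The left crop shows the orange hub with four teeth at crop pixels (225,153), (253,211), (197,238) and (168,182), so this is the right rotor. The right crop shows the spline tips at (591,157), (629,188), (599,228) and (555,201). The disc's centre is near (190,206) and the shoulder's near (622,207).

```bash
cat > h.py <<'E'
import numpy as np
from rig import *
def ray(c,p,z):
    W=np.array(c["world_to_cam"]);R,t=W[:3,:3],W[:3,3];o=-R.T@t
    d=R.T@np.array([(p[0]-c["cx"])/c["fx"],(p[1]-c["cy"])/c["fy"],1.])
    return o+d*(z-o[2])/d[2]
def star(P):
    P=np.array(P);m=P.mean(0);d=P-m;a=np.degrees(np.arctan2(d[:,1],d[:,0]))
    return m,np.degrees(np.angle(np.exp(4j*np.radians(a)).sum()))/4,np.hypot(d[:,0],d[:,1]),a
E
python3 - <<'E'
from h import *
c=camera_info("top");k=70/400
f=lambda p,x,y,z:ray(c,(x+(p[0]+.5)*k-.5,y+(p[1]+.5)*k-.5),z)
print("teeth",star([f(p,375,215,.058)[:2] for p in [(225,153),(253,211),(197,238),(168,182)]]))
print("hub",f((208,197),375,215,.058),"disc",f((190,206),375,215,.008))
print("spl",star([f(p,150,172,.108)[:2] for p in [(191,157),(229,188),(199,228),(155,201)]]))
print("shoulder",f((222,207),150,172,.078),'edges',f((142,207),150,172,.078),f((302,207),150,172,.078))
c=camera_info("scene")
print(ray(c,(257,168),.058),ray(c,(258.5,182),.008),ray(c,(448,213),.078))
E
```

```text
teeth (array([ 0.45753438, -0.25062764]), np.float64(-19.355922736914163), array([0.01735274, 0.01675813, 0.01688128, 0.01684939]), array([ -19.87445748, -109.78101095,  160.41029942,   71.82262131]))
hub [ 0.45712779 -0.2495809   0.058     ] disc [ 0.45740144 -0.250303    0.008     ]
spl (array([0.54506875, 0.23773079]), np.float64(9.876720274980517), array([0.01393572, 0.01339769, 0.0133399 , 0.01459704]), array([   7.23093493,  -81.20013126, -167.74118174,  101.21413311]))
shoulder [0.54495069 0.23648514 0.078     ] edges [0.54497733 0.26750572 0.078     ] [0.5449241  0.20552151 0.078     ]
[ 0.45070323 -0.24786999  0.058     ] [ 0.45927093 -0.24889733  0.008     ] [0.55180948 0.2373656  0.078     ]
```

Both views agree to within a few mm and the sizes check out (shoulder 62 mm measured against 64 given). Next I'll move above the rotor.

Call:
drive_tool --offset '[[0.88,-0.42,0.15],[0.88,-0.42,0.15],[0.88,-0.42,0.15],[0.88,-0.42,0.15],[0.88,-0.42,0.15],[0.88,-0.42,0.15],[0.88,-0.42,0.15],[0.88,-0.42,0.15],[0.88,-0.42,0.15],[0.88,-0.42,0.15]]' --turn '[[0,0,0],[0,0,0],[0,0,0],[0,0,0],[0,0,0],[0,0,0],[0,0,0],[0,0,0],[0,0,0],[0,0,0]]' --hand '[1,1,1,1,1,1,1,1,1,1]'

```text
time_s: 1.35
position: [0.4565, -0.2481, 0.1709]
tool_rot: [[0.947, 0.32, -0.0], [0.32, -0.947, 0.0], [-0.0, -0.0, -1.0]]
ft_force: [0.6, 0.8, 0.0]
grip_width: 0.0858
gripper_force: 0.0
```

Run:
```python
from h import *
import cv2
s=observe();print(s['time_s'],s['position'],s['q'],s['tool_rot'][:,0])
c=camera_info("wrist");im=get_image("wrist");np.save("c1.npy",c,allow_pickle=True)
cv2.imwrite("pics/w1.png",im)
```

```text
1.35 [ 0.45646982 -0.2481409   0.17089387] [-4.15989593e+01  2.18897261e+01  8.49265010e+01 -1.44166767e-03
  7.32163668e+01  2.97342044e+01] [ 9.47393300e-01  3.20071622e-01 -3.03061823e-04]
```

View pics/w1.png

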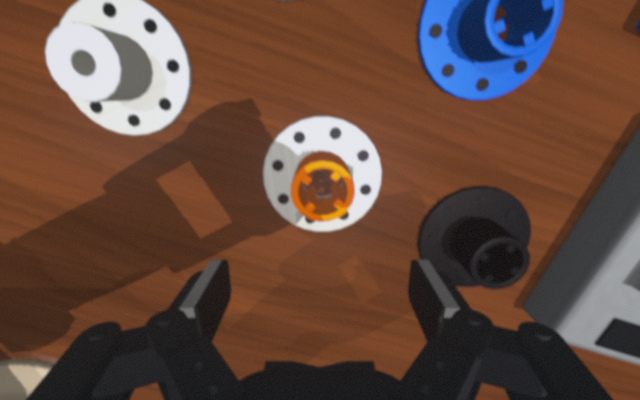

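The wrist view shows the orange rotor's disc at about (322,174) and its hub top at about (323,190). The jaws are clear of everything. I'll enlarge it to read the tooth angle.

Run:
```python
import cv2
t=cv2.imread("pics/w1.png")
cv2.imwrite("pics/crop2.png",cv2.resize(t[150:225,285:360],(600,600),interpolation=cv2.INTER_CUBIC))
```

```text
(no output)
```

View pics/crop2.png

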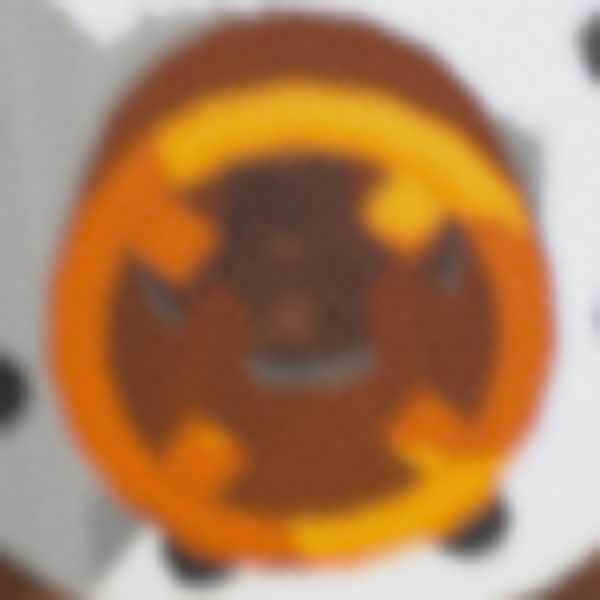

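Inner ends of the teeth in the crop are at (197,260), (385,231), (411,412) and (224,440). The hub rim spans x 50–555 and y 80–570.

Run:
```python
from h import *
c=np.load("c1.npy",allow_pickle=True).item();k=75/600
f=lambda p,z:ray(c,(285+(p[0]+.5)*k-.5,150+(p[1]+.5)*k-.5),z)
print(star([f(p,.058)[:2] for p in[(197,260),(385,231),(411,412),(224,440)]]))
print(f((302,325),.058),f((50,325),.058)-f((555,325),.058))
s=observe();R=s['tool_rot']
d=R.T@(np.array([.4573,-.2500,.020])-s['position']);print(d*25)
```

```text
(array([ 0.46075462, -0.24982333]), np.float64(-17.72828126157981), array([0.01417991, 0.014404  , 0.01431432, 0.01452991]), array([  71.8290144 ,  -17.27270975, -107.66110531,  162.19168177]))
[ 0.46193178 -0.24917034  0.058     ] [-0.01720836  0.05094732  0.        ]
[-0.068025    0.11514716  3.75326052]
```

Call:
drive_tool --offset '[[-0.03,0.13,0.75],[0,0,0.8],[0,0,0.8],[0,0,0.8],[0,0,0.6],[0,0,0],[0,0,0],[0,0,0],[0,0,0],[0,0,0]]' --turn '[[0,0,0],[0,0,0],[0,0,0],[0,0,0],[0,0,0],[0,0,0],[0,0,0],[0,0,0],[0,0,0],[0,0,0]]' --hand '[1,1,1,1,1,1,0,0,0,0]' --newtons 80

```text
time_s: 2.65
position: [0.4566, -0.2547, 0.0229]
tool_rot: [[0.947, 0.32, 0.001], [0.32, -0.947, -0.001], [0.001, 0.002, -1.0]]
ft_force: [-1.1, 1.1, 8.7]
grip_width: 0.0543
gripper_force: 84.3
```

Call:
drive_tool --offset '[[0,0,-0.5],[0,0,-0.8],[0,0,-0.8],[0,0,-0.8],[0,0,-0.8],[0,0,-0.6],[0.3,-0.8,0],[0.3,-0.9,0],[0.3,-0.9,0],[0.3,-0.9,0]]' --turn '[[0,0,0],[0,0,0],[0,0,0],[0,0,0],[0,0,0],[0,0,0],[0,0,0],[0,0,0],[0,0,0],[0,0,0]]' --hand '[0,0,0,0,0,0,0,0,0,0]'

```text
time_s: 3.9
position: [0.4565, -0.1052, 0.1938]
tool_rot: [[0.947, 0.32, 0.001], [0.32, -0.947, -0.0], [0.0, 0.0, -1.0]]
ft_force: [0.6, 0.0, -2.5]
grip_width: 0.0538
gripper_force: 85.3
```

Run:
```python
from h import *
s=observe();R=s['tool_rot'];print(s['position'],s['q'])
for t in([.545,.237],[.47,.215]):
  print(25*R.T@(np.array(t+[.195])-s['position']))
```

```text
[ 0.45652729 -0.10522172  0.19382762] [-2.75050243e+01  1.56336058e+01  9.04218274e+01  1.80888953e-03
  7.39112731e+01  4.38351192e+01]
[ 4.83284044 -7.39817897 -0.0302042 ]
[ 2.88042782 -7.47697752 -0.03106405]
```

Call:
drive_tool --offset '[[0.3,-0.94,0],[0.3,-0.94,0],[0.3,-0.94,0],[0.3,-0.94,0],[0.3,-0.94,0],[0.3,-0.94,0],[0.3,-0.94,0],[0.3,-0.9,0],[0,0,0],[0,0,0]]' --turn '[[0,0,0],[0,0,0],[0,0,0],[0,0,0],[0,0,0],[0,0,0],[0,0,0],[0,0,0.9],[0,0,0.9],[0,0,0.9]]' --hand '[0,0,0,0,0,0,0,0,0,0]'

```text
time_s: 5.15
position: [0.4516, 0.2081, 0.1937]
tool_rot: [[0.999, 0.041, 0.0], [0.041, -0.999, -0.0], [0.0, 0.0, -1.0]]
ft_force: [0.9, 0.7, -3.7]
grip_width: 0.0542
gripper_force: 85.6
```

Run:
```python
from h import *
import cv2
s=observe();print(s['position'],s['tool_rot'][:,0],s['grip_width'])
c=camera_info("wrist");im=get_image("wrist");np.save("c2.npy",c,allow_pickle=True)
cv2.imwrite("pics/w2.png",im)
```

```text
[0.45161815 0.20811047 0.19371463] [9.99153498e-01 4.11369298e-02 2.01714886e-04] 0.05420624557965046
```

View pics/w2.png

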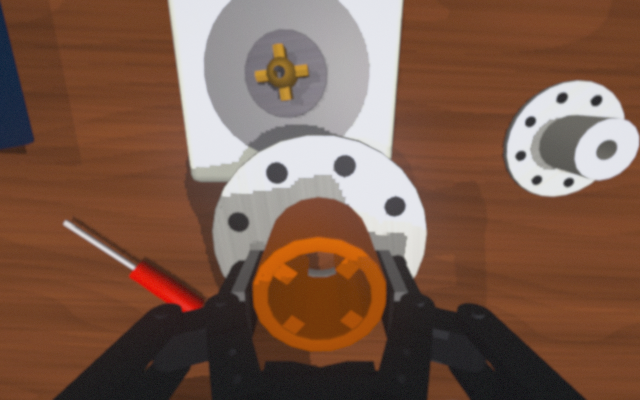

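The wrist view shows both parts. The spindle star is at (281,73), and the held rotor's hub top is at about (320,293) with its four teeth visible. I'll enlarge both.

Run:
```python
import cv2,numpy as np
t=cv2.imread("pics/w2.png")
a=cv2.resize(t[23:123,236:336],(400,400),interpolation=cv2.INTER_CUBIC)
b=cv2.resize(t[225:365,250:390],(400,400),interpolation=cv2.INTER_CUBIC)
cv2.imwrite("pics/crop3.png",np.hstack([a,b]))
```

```text
(no output)
```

View pics/crop3.png

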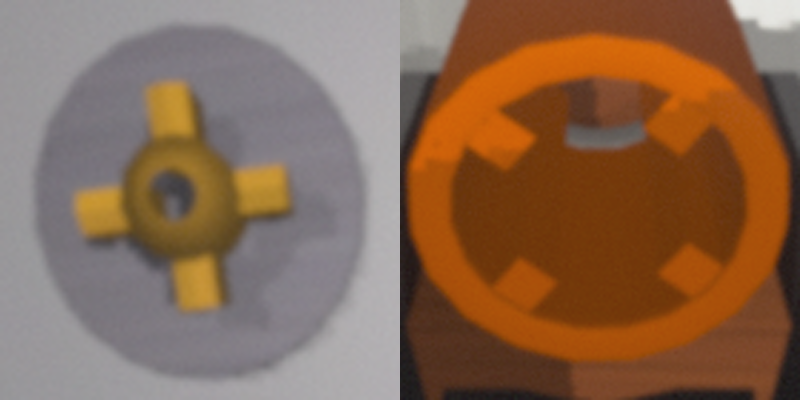

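Readings from the crop:
- **Spline outer ends:** (167,84), (289,188), (201,308) and (77,216).
- **Shoulder centre:** (201,202).
- **Tooth inner ends (right half):** (516,156), (663,141), (676,259) and (538,272).
- **Hub rim centre:** (599,198).

Run:
```python
from h import *
c=np.load("c2.npy",allow_pickle=True).item()
f=lambda p,z,x,y,k:ray(c,(x+(p[0]+.5)*k-.5,y+(p[1]+.5)*k-.5),z)
S=star([f(p,.108,236,23,.25)[:2] for p in[(167,84),(289,188),(201,308),(77,216)]]);print(S)
print(f((201,202),.078,236,23,.25), f((36,202),.078,236,23,.25)-f((366,202),.078,236,23,.25))
s=observe();h=s['position'][2]-.0229+.058
T=star([f(p,h,250,225,.35)[:2] for p in[(116,156),(263,141),(276,259),(138,272)]]);print(T,f((199,198),h,250,225,.35))
print(f((8,198),h,250,225,.35)-f((390,198),h,250,225,.35))
R=s['tool_rot'];print("rotor-TCP in tool",R.T@np.r_[T[0]-s['position'][:2],0])
print("move units",25*R.T@np.r_[S[0]-T[0],0],"world turn",(S[1]-(T[1]+45)+45)%90-45)
```

```text
(array([0.54674972, 0.23759688]), np.float64(9.397525617640543), array([0.01791129, 0.01794896, 0.01747404, 0.0183283 ]), array([   8.8747941 ,  -81.38881279, -169.89218673,   99.99626236]))
[0.54821219 0.23767154 0.078     ] [-0.00258561  0.06308533  0.        ]
(array([0.45665094, 0.20851509]), np.float64(-35.74848320646258), array([0.01422593, 0.01409563, 0.01414234, 0.01396496]), array([  55.3332913 ,  -36.73408574, -125.18505066,  143.59207514])) [0.45839263 0.20848191 0.22882239]
[-0.00219217  0.05364403  0.        ]
rotor-TCP in tool [ 4.97995177e-03 -4.37043096e-04  1.07253310e-06]
move units [ 2.27785508e+00 -6.43108969e-01  4.84192910e-04] world turn 0.1460088241031201
```

Tooth alignment error is 0.1°. I'll move over the spindle and lower to just above the spline tops.

Call:
drive_tool --offset '[[0.76,-0.21,0],[0.76,-0.21,0],[0.76,-0.22,0],[0,0,0],[0,0,0.5],[0,0,0.5],[0,0,0.4],[0,0,0.1],[0,0,0],[0,0,0]]' --turn '[[0,0,0],[0,0,0],[0,0,0],[0,0,0],[0,0,0],[0,0,0],[0,0,0],[0,0,0],[0,0,0],[0,0,0]]' --hand '[0,0,0,0,0,0,0,0,0,0]'

```text
time_s: 6.45
position: [0.5423, 0.2372, 0.1342]
tool_rot: [[0.999, 0.043, 0.001], [0.043, -0.999, 0.0], [0.001, -0.0, -1.0]]
ft_force: [-0.2, 0.3, -2.4]
grip_width: 0.0542
gripper_force: 85.6
```

Run:
```python
from h import *
import cv2,numpy as np
s=observe();print(s['position'],s['ft_force'],s['wrist_torque'])
c=camera_info("wrist");im=get_image("wrist");np.save("c3.npy",c,allow_pickle=True)
cv2.imwrite("pics/w3.png",np.hstack([cv2.resize(im[225:365,250:390],(400,400),interpolation=cv2.INTER_CUBIC),cv2.resize(get_image("top")[160:260,140:240],(400,400),interpolation=cv2.INTER_CUBIC)]))
```

```text
[0.54229895 0.2371917  0.13419213] [-0.17824853  0.33429601 -2.44165389] [0.02436253 0.00563554 0.03189522]
```

View pics/w3.png

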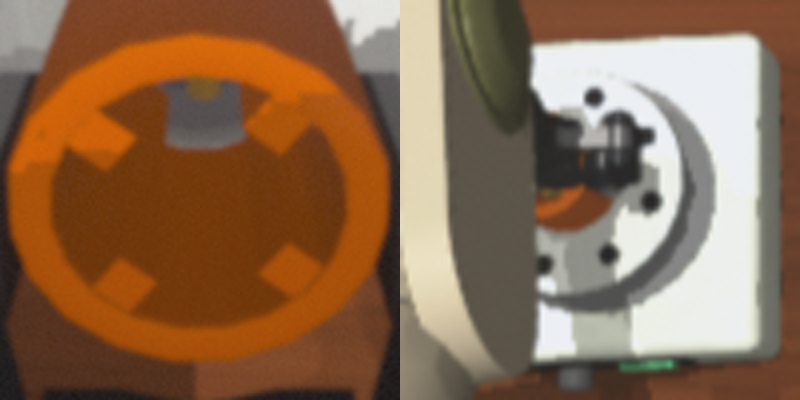

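The brass nose shows centred in the bore and there's no contact force. I'll lower gently.

Call:
drive_tool --offset '[[0,0,0.07],[0,0,0.07],[0,0,0.07],[0,0,0.07],[0,0,0.07],[0,0,0.07],[0,0,0],[0,0,0],[0,0,0],[0,0,0]]' --turn '[[0,0,0],[0,0,0],[0,0,0],[0,0,0],[0,0,0],[0,0,0],[0,0,0],[0,0,0],[0,0,0],[0,0,0]]' --hand '[0,0,0,0,0,0,0,0,0,0]'

```text
time_s: 7.8
position: [0.5422, 0.2372, 0.1166]
tool_rot: [[0.999, 0.043, 0.0], [0.043, -0.999, 0.0], [0.0, -0.0, -1.0]]
ft_force: [-0.2, -0.6, -3.1]
grip_width: 0.0539
gripper_force: 85.6
```

The rotor is now 14 mm below the spline tops with no resistance, so the teeth are in the gaps. I'll push it home.

Call:
drive_tool --offset '[[0,0,0.08],[0,0,0.08],[0,0,0.08],[0,0,0.08],[0,0,0.06],[0,0,0.04],[0,0,0],[0,0,0],[0,0,0],[0,0,0]]' --turn '[[0,0,0],[0,0,0],[0,0,0],[0,0,0],[0,0,0],[0,0,0],[0,0,0],[0,0,0],[0,0,0],[0,0,0]]' --hand '[0,0,0,0,0,0,0,0,0,0]'

```text
time_s: 9.05
position: [0.5422, 0.2372, 0.1009]
tool_rot: [[0.999, 0.043, 0.001], [0.043, -0.999, 0.0], [0.001, -0.0, -1.0]]
ft_force: [-3.5, -0.4, 7.4]
grip_width: 0.0539
gripper_force: 86.7
```

Call:
drive_tool --offset '[[0,0,0.04],[0,0,0.03],[0,0,0],[0,0,0],[0,0,0],[0,0,0],[0,0,0],[0,0,0],[0,0,0],[0,0,0]]' --turn '[[0,0,0],[0,0,0],[0,0,0],[0,0,0],[0,0,0],[0,0,0],[0,0,0],[0,0,0],[0,0,0],[0,0,0]]' --hand '[0,0,0,0,0,0,0,0,0,0]'

```text
time_s: 10.3
position: [0.5423, 0.2372, 0.1008]
tool_rot: [[0.999, 0.043, 0.003], [0.043, -0.999, 0.0], [0.003, -0.0, -1.0]]
ft_force: [-11.5, -3.7, 27.0]
grip_width: 0.054
gripper_force: 88.7
```

It's at a hard stop at exactly the home height (TCP 0.1009 expected, 0.1008 measured) under 27 N. I'll ease off the preload, release and lift.

Call:
drive_tool --offset '[[0,0,-0.06],[0,0,0],[0,0,0],[0,0,0],[0,0,0],[0,0,0],[0,0,0],[0,0,0],[0,0,0],[0,0,0]]' --turn '[[0,0,0],[0,0,0],[0,0,0],[0,0,0],[0,0,0],[0,0,0],[0,0,0],[0,0,0],[0,0,0],[0,0,0]]' --hand '[0,0,0,0.3,0.6,1,1,1,1,1]'

```text
time_s: 11.55
position: [0.5422, 0.2371, 0.0992]
tool_rot: [[0.999, 0.043, -0.0], [0.043, -0.999, -0.0], [-0.0, 0.0, -1.0]]
ft_force: [-0.7, -0.2, -0.1]
grip_width: 0.0853
gripper_force: 0.0
```

Call:
drive_tool --offset '[[0,0,-0.1],[0,0,-0.3],[0,0,-0.6],[0,0,-0.8],[0,0,-0.8],[-0.8,0,0],[-0.8,0,0],[-0.8,0,0],[-0.8,0,0],[0,0,0]]' --turn '[[0,0,0],[0,0,0],[0,0,0],[0,0,0],[0,0,0],[0,0,0],[0,0,0],[0,0,0],[0,0,0],[0,0,0]]' --hand '[1,1,1,1,1,1,1,1,1,1]'

```text
time_s: 12.8
position: [0.4128, 0.2318, 0.2045]
tool_rot: [[0.999, 0.044, 0.001], [0.044, -0.999, 0.0], [0.001, -0.0, -1.0]]
ft_force: [-0.0, -0.2, 0.2]
grip_width: 0.0853
gripper_force: 0.0
```

Run:
```python
from h import *
import cv2
s=observe();print(s['time_s'],s['position'],s['ft_force'])
cv2.imwrite("pics/end.png",np.hstack([cv2.resize(get_image("wrist")[0:300,160:460],(400,400)),cv2.resize(get_image("scene")[160:280,380:500],(400,400),interpolation=cv2.INTER_CUBIC)]))
```

```text
12.8 [0.41283945 0.23177771 0.20454383] [-0.01742073 -0.22127865  0.19028735]
```

View pics/end.png

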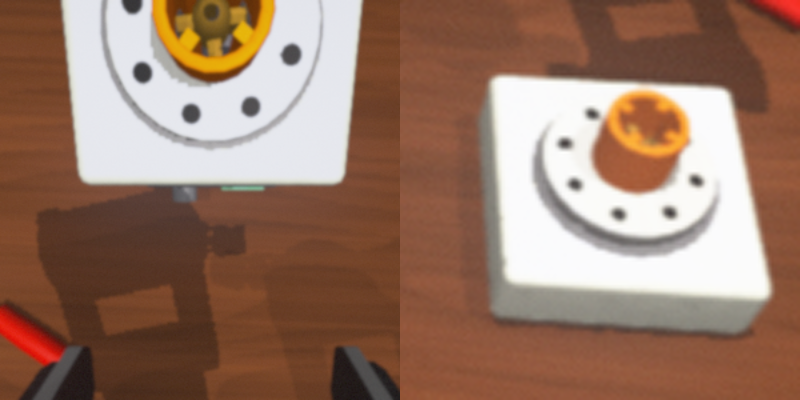

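The left view shows the spindle's splines between the rotor's teeth around (212,15). The right view shows the rotor level on the spinner at (640,150). The gripper is clear, so I'm handing in.

```bash
python3 -c "
from rig import env
print(env.close_job())"
```

```text
the job is handed in; nothing more can be done
None
```

The orange rotor sits fully home on the spindle's shoulder and was released there with the arm clear; I didn't touch the other rotors, and the job was handed in at about 13 s of the 38 s.

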